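# Clamp the manifold block with the torque-limiting T-handle

## Task

Swing the hinged bridge clamp down fully over the manifold block, then turn the T-handle on it clockwise (seen from above) until its torque limiter clicks and the handle has given way clearly ahead of the pointer collar below it, and stop there: do not force it on so far that the brass bushing turns in the bridge. Let go, leave the bridge down and do not disturb the other parts on the bench.

Things in the scene. Friction and masses are not known exactly. Their poses are not given: they have to be found in the camera images.
- fixture: Fixed gauging fixture: dark base plate 240 x 220 x 16 mm, aluminium manifold block 90 (x) x 150 (y) mm on it, top 86 mm above the table. Origin on the table under the block's centre; x runs from the bridge's free end to its hinge, y along the hinge pin, z up. Hinge pin at x = 80, z = 105 mm in this frame; hinge cheeks at y = +-40 mm, 120 mm high.
- bridge (a joint): Angle of the grey bridge clamp (bar 150 x 50 x 18 mm) about its hinge pin: 0 = fully down over the block on its stop, level; grows as the free end swings up and back, to 1.7 at the upper stop. Starts roughly upright. The hinge is stiff: it stays at any angle, and moving the bail takes about 2 to 8 N.
- bail (a point): Middle of the bail, a 14 mm round steel crossbar (94 mm long, along the fixture's y) at the bridge's free end, 205 mm from the hinge pin: pull or push here. Two side arms leave an opening 80 mm wide (y) and 50 mm deep between it and the bridge. With the bridge down it is 105 mm above the table, 125 mm from the screw's axis.
- bridge_seat (a point): Point on the bridge's upper face on the screw's axis, 80 mm from the hinge pin; x axis from free end to hinge, z out of the upper face. With the bridge down it is 114 mm above the table.
- bushing: Brass bushing on the bridge, 42 mm across, 12 mm high, with a small lug; origin on the screw's axis at the bridge's upper face, x axis at the start along that of bridge_seat. It must stay still: it turns only when the screw is over-tightened, above about 1.3 N m.
- spindle: Steel pointer collar of the screw, 40 mm across, its pointer 16 mm wide reaching 42 mm from the axis along its +x; origin as the bushing's, top 36 mm above that. Turns clockwise with the T-handle against about 0.12 N m until the screw seats solidly, after 0.8 to 1.9 rad that nothing visible foretells.
- thandle: T-handle over the collar: black hub 30 mm across, its top 62 mm above the origin, and a dark steel bar 14 mm thick and 154 mm long along its x. Origin as the bushing's, z up the screw's axis. Starts in line with the pointer below; clicked when the bar is at least 0.1 rad clockwise ahead of the pointer; it stays where it is left.
- bar_mid (a point): Middle of the T-handle's bar, on the screw's axis, 162 mm above the table with the bridge down. Once the screw is seated, about 0.6 N m (10 N at 58 mm from the axis) makes the limiter give way: at that steady torque the bar swings up to 0.35 rad ahead of the pointer, to a solid stop. Pushing beyond that turns the brass bushing.
- gauge_a: Bystander, to be left alone: plug gauge 130 mm long, 28 mm thick, lying beside the fixture.
- gauge_b: Bystander, to be left alone: plug gauge 160 mm long, 36 mm thick, lying on the right of the table.
- flange_a: Bystander, to be left alone: flat steel ring 100 mm across, 18 mm high, lying beside the fixture.
- flange_b: Bystander, to be left alone: dark steel ring 84 mm across, 24 mm high, on the left of the table.
- cartridge: Bystander, to be left alone: steel cartridge standing upright, 38 mm wide, 62 mm high, on the right.
- elbow: Bystander, to be left alone: steel elbow fitting, a 45 mm cube with two stubs, 75 mm high, on the left.

How it is judged:
By the outcome, as a careful person would: the job done as asked, in the order asked, and still so for the second after the job is handed in, with the robot touching nothing.
It also fails if it takes over 64 s, if anything falls off the work surface, if the arm or the gripper's body presses on something with over 40 N, if the wrist force passes 120 N, or if a joint passes its speed limit or range.

## Robot

A 6-joint arm with a two-finger parallel gripper is mounted at the origin on the work surface. World frame = base frame: x ahead of the robot, y to its left, z up, the work surface at z = 0. Lengths are in m, angles in degrees, forces in N, time in s.
With the tool pointing down it reaches from about 0.25 to 0.725 m from the base axis. Payload 9.7 kg.
Tool frame: the origin (TCP) lies midway between the tips of the shut fingers; the grasp point (between the pads) lies 19 mm behind it (bot.hold_point_z is the distance from the TCP to the grasp point, in m); z points along the fingers, y is the line along which they close (so a half turn about z gives the same grasp; the last joint's range is limited). The gripper opens to 85 mm and grips with 20 to 120 N. Pads are 22 mm wide; open, the fingers measure 114 mm over their backs; the gripper's body (76 mm by 85 mm) begins 54 mm behind the grasp point. The pads swing forward as they close: fully open they stand 13 mm farther back than shut.
Start: joints at [-63.14, 4.979, 10.078, 95.1, 0, 90], TCP at [0.248, -0.491, 0.231] pointing down, gripper open.
Joint ranges: [-179.16, 179.16], [-48.56, 103.87], [-65.8, 70.77], [-126.05, 130.52], [-82.76, 87.17], [-180, 180]. Speed limits (degrees/s): [127.2, 127.2, 147.25, 180, 180, 180].

## Interface

Orientations are given as [roll, pitch, yaw] about the fixed x, y, z axes, in that order (R = Rz(yaw) Ry(pitch) Rx(roll)).
In Python, from workcell import bot gives the robot as it stands.
- The arm moves only by the tool play_rows, never from a script. Its argument "steps" is a list that holds one entry, the list of rows, each a list of 4 numbers: the shift along the tool's x, y, z in m, then the turn about the tool's z in rad. In form: [[[tx, ty, tz, yaw], ...]]. A call has exactly 5 rows; each row shifts and turns the commanded pose from where the row before left it, along the tool's axes as they then stand; what a row does not reach is not made up. A row lasts 1/12 s, in which the tool goes at most 41.7 mm and 7.16 degrees, less where a joint would pass 70% of its speed; a pose out of reach is approached as far as the arm can. A call is refused whole if a number of a shift passes 0.0417 or a number of a turn 0.125, either way. A call with a gripper value outside its range is refused whole. "gripper" is the finger opening in m, from 0 to 0.0854, set as the call begins (left out, the last holds). The fingers move at their own pace and stop on an object; "squeeze" is the grip in N (left out, the last holds). Time passes only in rows, so rows that do not move let the fingers close, or fill a call up. It gives the time, the measured TCP pose, the force, the opening and the grip force at its end, in the units of the state.
- bot.get_obs(): the state, without advancing time (a new reading comes with each control period).
- bot.camera(name): name is "side" or "top"; returns a dict with "img" (400x640x3 uint8, blue, green, red), "vfov" (degrees; the focal length in pixels is half the picture's height over the tangent of half this angle, whatever the lens; pixels are square), "cx", "cy" (the principal point, pixels), "D" ([k1, k2, p1, p2, k3] as OpenCV has them; the pictures are not rectified), "xyz" and "attitude" of the camera in the world. Camera axes: x right, y down, z forward; pixel columns grow to the right and rows downward; lengths in m; the calibration is good to about 2 mm. A picture is of the moment at which its call begins. There is no depth.
- bot.job_done(): hands the job in; it is judged then, once.
The state is a dict: "time": time; "q": joint angles; "qd": joint speeds; "joint_efforts": joint torques, N m; "ee_pos": TCP position; "tcp_rot": TCP orientation; "wrist_force": force on the tool from outside, world axes, zero at the start; "torque": the same for the moment, N m; "opening": finger opening in m; "grasp_force": force on a finger pad.
Only numpy, scipy, OpenCV 4.12 (cv2) and the standard library are available. Lean on these libraries where they do the work, as an engineer would, in place of code of your own. Each camera call takes 0.05 s, during which the arm holds its last target. There are 200 camera calls.

## Working session

There is one attempt and no reset: what is moved stays moved. The work goes in short steps, Python scripts to look and compute and a tool call to move; the robot and the scene stay as the last step left them, time stands still between calls to the robot, and variables do not carry over. Pictures are saved under pics/ and viewed, at most 10 in all, crops included, and the job is handed in when it is done.

Besides the shell and the picture viewer there is one more tool, called after "Emit:" as name([rows], argument=value, ...), one row to a line, values as JSON. play_rows: Moves the arm, as the interface text tells. Its arguments: {"type":"object","properties":{"steps":{"type":"array","items":{"type":"array","items":{"type":"array","items":{"type":"number"}}}},"gripper":{"type":"number"},"squeeze":{"type":"number"}},"required":["steps"]}

```bash
mkdir -p pics; ls; python3 - <<'E'
from workcell import bot
import cv2
for n in("side","top"):
    c=bot.camera(n);cv2.imwrite(f"pics/{n}0.png",c["img"]);print({k:v for k,v in c.items() if k!="img"})
print(bot.get_obs(),bot.hold_point_z)
E
```

```text
pics
{'vfov': 56.14218774693597, 'cx': 316.4423373677773, 'cy': 201.50848134556617, 'D': array([-0.02365258,  0.        ,  0.        ,  0.        ,  0.        ]), 'xyz': array([ 0.38387749, -0.75988937,  1.06580473]), 'attitude': array([-141.31569597,   -0.95573347,   -9.09656971])}
{'vfov': 48.88101305721182, 'cx': 317.58994838672925, 'cy': 198.8424406669523, 'D': array([-0.03655143,  0.        ,  0.        ,  0.        ,  0.        ]), 'xyz': array([ 0.26382058, -0.01425807,  1.32431889]), 'attitude': array([-168.68024107,    1.38190985,  -91.6749978 ])}
{'time': 0.1, 'q': array([-6.31396907e+01,  5.00609474e+00,  1.00393770e+01,  9.50989539e+01,
        9.38896090e-04,  8.99988154e+01]), 'qd': array([ 0.00299107, -0.0411006 ,  0.19336351, -0.08257999, -0.0553979 ,
        0.00335855]), 'joint_efforts': array([-8.86522207e-05, -5.21561372e+01,  4.65654159e+01,  1.61437184e-02,
       -5.84492454e-05,  3.50663788e-05]), 'ee_pos': array([ 0.24841253, -0.49047933,  0.23067518]), 'tcp_rot': array([-1.79934328e+02, -9.40253233e-04,  2.68614928e+01]), 'wrist_force': array([-0.00764188, -0.24100691, -0.14334134]), 'torque': array([ 0.0322548 ,  0.01618773, -0.01605971]), 'grasp_force': 0.0, 'opening': 0.08528232488880623} 0.0187
```

View pics/side0.png

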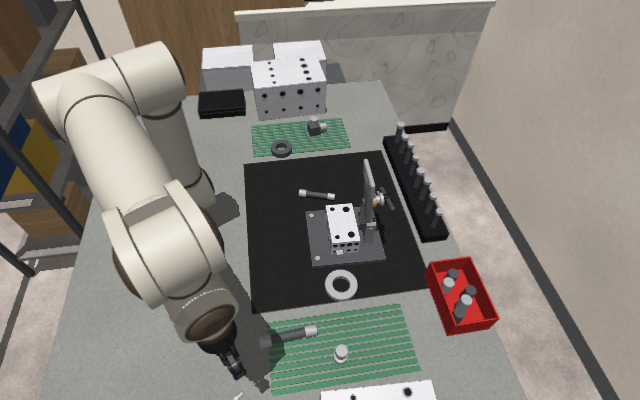

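View pics/top0.png

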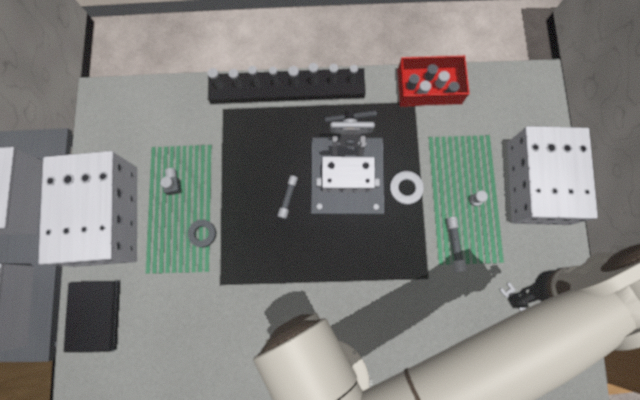

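Side view: block top about (342,220), bridge upright at (369,190), T-handle at about (385,200). Top view: block at (348,172), bail/bridge at (352,127), T-bar at (352,116). I'll zoom in and measure.

```bash
cat > h.py <<'E'
import numpy as np, cv2
from scipy.spatial.transform import Rotation as R
from workcell import bot
def cal(c):
    f=200/np.tan(np.radians(c["vfov"]/2)); K=np.array([[f,0,c["cx"]],[0,f,c["cy"]],[0,0,1]])
    return K,R.from_euler('xyz',c["attitude"],degrees=True).as_matrix()
def ray(c,p):
    K,M=cal(c); u=cv2.undistortPoints(np.array([[p]],float),K,c["D"])[0,0]
    d=M@np.array([u[0],u[1],1]); return c["xyz"],d/np.linalg.norm(d)
def onz(c,p,z):
    o,d=ray(c,p); return o+d*(z-o[2])/d[2]
def two(c1,p1,c2,p2):
    o1,d1=ray(c1,p1);o2,d2=ray(c2,p2)
    s=np.linalg.lstsq(np.c_[d1,-d2],o2-o1,rcond=None)[0]
    a,b=o1+s[0]*d1,o2+s[1]*d2; return (a+b)/2,np.linalg.norm(a-b)
def proj(c,P):
    K,M=cal(c); X=(np.atleast_2d(P)-c["xyz"])@M
    return cv2.projectPoints(X,np.zeros(3),np.zeros(3),K,c["D"])[0][:,0]
E
python3 - <<'E'
from h import *
a=[]
for n,(x,y) in(("side",(295,150)),("top",(290,95))):
    c=bot.camera(n);a.append(cv2.resize(c["img"][y:y+130,x:x+115],None,fx=4.5,fy=4.5,interpolation=cv2.INTER_CUBIC))
    if n=="top":
        w=(c["img"].min(2)>185).astype(np.uint8); w[:,:315]=0;w[:,385:]=0;w[:150]=0;w[200:]=0
        k=max(cv2.findContours(w,0,2)[0],key=cv2.contourArea)
        r=cv2.minAreaRect(k);print(r)
        b=cv2.boxPoints(r);print(b)
        P=np.array([onz(c,p,.086) for p in b]);print(P,P.mean(0),np.linalg.norm(P-np.roll(P,1,0),axis=1))
cv2.imwrite("pics/z.png",cv2.resize(np.hstack(a),(798,451)))
E
```

```text
((350.5, 172.0), (30.0, 55.0), 90.0)
[[323. 157.]
 [378. 157.]
 [378. 187.]
 [323. 187.]]
[[ 0.6368275  -0.0111235   0.086     ]
 [ 0.63105594 -0.1715907   0.086     ]
 [ 0.54136998 -0.1664992   0.086     ]
 [ 0.54684522 -0.00827003  0.086     ]] [ 0.58902466 -0.08937086  0.086     ] [0.09002751 0.16057096 0.08983036 0.15832387]
```

View pics/z.png

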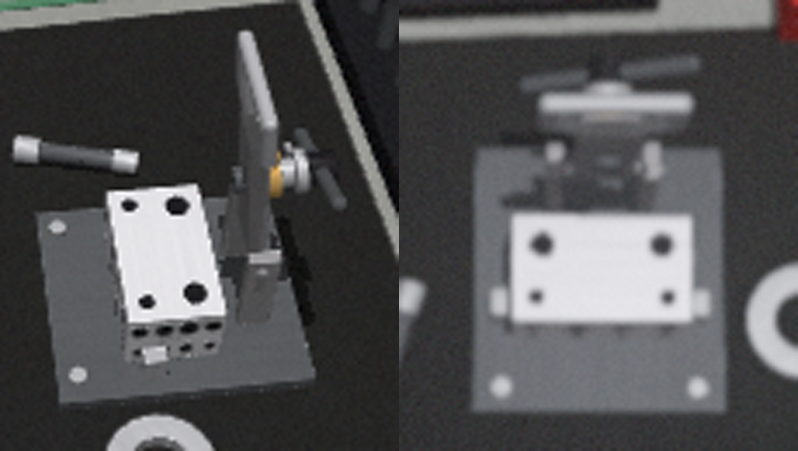

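Zoom: upright bridge, bail at the top; bail ends top view (331,125),(374,125), side view (366,161),(373,184). T-bar ends: top (326,119),(377,113), side (381,188),(394,209).

```bash
python3 - <<'E'
from h import *
s=bot.camera("side");t=bot.camera("top")
for n,p in dict(blk=[(322.4,156.4),(374.4,156.4),(374.4,187.6),(322.5,187.8)]).items():
    P=np.array([onz(t,q,.086) for q in p]);print(n,P.round(4),P.mean(0).round(4))
P=np.array([onz(t,q,.016) for q in [(311.6,137.7),(383.1,137.7),(383.9,213.4),(311,213.4)]]);print(P.round(4),P.mean(0))
for a,b in [((331.2,124.7),(365.8,161)),((374,124.7),(372.8,184)),((325.7,119.5),(380.9,188)),((376.7,113.2),(393.8,209.4)),
 ((322.4,156.4),(295+195/3.47,150+185/3.47)),((374.4,187.6),(295+127/3.47,150+322/3.47)),((374.4,156.4),(295+223/3.47,150+313/3.47)),((322.4,187.7),(295+107/3.47,150+192/3.47))]:
    print(two(t,a,s,b))
E
```

```text
blk [[ 0.6387 -0.0094  0.086 ]
 [ 0.6332 -0.1612  0.086 ]
 [ 0.54   -0.1561  0.086 ]
 [ 0.5445 -0.0068  0.086 ]] [ 0.5891 -0.0834  0.086 ]
[[ 0.7219  0.0226  0.016 ]
 [ 0.7137 -0.1999  0.016 ]
 [ 0.4752 -0.1882  0.016 ]
 [ 0.4826  0.0308  0.016 ]] [ 0.59833695 -0.08367343  0.016     ]
(array([ 0.65424525, -0.03432239,  0.30435076]), np.float64(0.00316070735846095))
(array([ 0.64505228, -0.13680476,  0.32121416]), np.float64(0.005182499595315506))
(array([ 0.72469038, -0.02231775,  0.16081089]), np.float64(0.0026988602124713686))
(array([ 0.71414223, -0.15766675,  0.22412284]), np.float64(0.00610311644271649))
(array([ 0.63920024, -0.0094421 ,  0.08261678]), np.float64(0.0010385216017067113))
(array([ 0.54220424, -0.15591299,  0.08623175]), np.float64(0.004499423420706666))
(array([ 0.63117592, -0.16078709,  0.08974072]), np.float64(0.00183778343072949))
(array([ 0.54940014, -0.00619219,  0.08213787]), np.float64(0.007210549849777821))
```

Emit:
play_rows([
  [[0,0,-0.0134,-0.1065],[0,0,-0.0134,-0.1065],[0,0,-0.0134,-0.1065],[0,0,-0.0134,-0.1065],[0,0,-0.0134,-0.1065]],
], gripper=0.06, squeeze=25)

```text
time: 0.72
ee_pos: [0.2485, -0.4906, 0.2989]
tcp_rot: [-180.0, -0.0, 57.7]
wrist_force: [0.5, 0.3, -0.7]
opening: 0.0599
grasp_force: 0.0
```

Emit:
play_rows([
  [[0,0,-0.0134,-0.1065],[0,0,-0.0134,-0.1065],[0,0,-0.0134,-0.1065],[0,0,-0.0134,-0.1065],[0,0,-0.0134,-0.1065]],
])

```text
time: 1.13
ee_pos: [0.2485, -0.4906, 0.3659]
tcp_rot: [-180.0, -0.0, 88.2]
wrist_force: [-0.5, 0.1, -0.0]
opening: 0.0599
grasp_force: 0.0
```

Emit:
play_rows([
  [[0.028,0.0257,0,0],[0.028,0.0257,0,0],[0.028,0.0257,0,0],[0.028,0.0257,0,0],[0.028,0.0257,0,0]],
])

```text
time: 1.55
ee_pos: [0.3829, -0.3541, 0.3654]
tcp_rot: [180.0, 0.0, 87.8]
wrist_force: [0.3, -0.4, 0.2]
opening: 0.0602
grasp_force: 0.0
```

Emit:
play_rows([
  [[0.028,0.0257,0,0],[0.028,0.0257,0,0],[0.028,0.0257,0,0],[0.028,0.0257,0,0],[0.028,0.0257,0,0]],
])

```text
time: 1.97
ee_pos: [0.5167, -0.2187, 0.3654]
tcp_rot: [180.0, 0.0, 87.9]
wrist_force: [0.8, -2.0, 0.7]
opening: 0.06
grasp_force: 0.0
```

Emit:
play_rows([
  [[0.028,0.0257,0,0],[0.028,0.0257,0,0],[0.028,0.0257,0,0],[0.028,0.0257,0,0],[0.024,0.0257,0,0]],
])

```text
time: 2.38
ee_pos: [0.65, -0.0871, 0.3655]
tcp_rot: [180.0, -0.0, 87.9]
wrist_force: [1.3, -1.1, 1.4]
opening: 0.0601
grasp_force: 0.0
```

```bash
python3 - <<'E'
from h import *
a=[]
for n,(x,y) in(("side",(295,110)),("top",(290,85))):
    c=bot.camera(n);a.append(cv2.resize(c["img"][y:y+130,x:x+115],None,fx=4.5,fy=4.5,interpolation=cv2.INTER_CUBIC))
cv2.imwrite("pics/z2.png",cv2.resize(np.hstack(a),(798,451)))
o=bot.get_obs();print(o["ee_pos"],o["tcp_rot"],o["q"])
E
```

```text
[ 0.6531099  -0.08555043  0.36047577] [-1.79710253e+02 -7.41035597e-02  8.81259498e+01] [-7.48230490e+00  3.09662664e+01  5.82044325e+01  1.17533768e+02
  4.54321518e-02  8.43914407e+01]
```

View pics/z2.png

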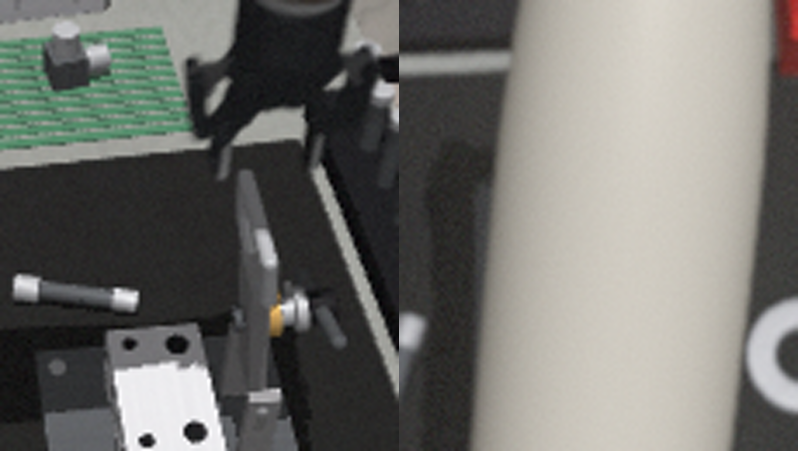

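Side view: fingertips at crop (222,175) and (315,167) straddle the bail (x 240–272, below them). Descend and grip.

Emit:
play_rows([
  [[0,0,0.014,0],[0,0,0.015,0],[0,0,0.015,0],[0,0,0.015,0],[0,0,0.014,0]],
])

```text
time: 2.9
ee_pos: [0.6487, -0.0895, 0.2914]
tcp_rot: [-180.0, 0.0, 87.9]
wrist_force: [-0.9, 0.5, 0.8]
opening: 0.0603
grasp_force: 0.0
```

Emit:
play_rows([
  [[0,0,0,0],[0,0,0,0],[0,0,0,0],[0,0,0,0],[0,0,0,0]],
], gripper=0.03)

```text
time: 3.32
ee_pos: [0.6494, -0.0893, 0.2933]
tcp_rot: [179.9, 0.0, 87.9]
wrist_force: [-0.1, -0.6, -0.6]
opening: 0.0299
grasp_force: 0.0
```

Emit:
play_rows([
  [[0,0,0,0],[0,0,0,0],[0,0,0,0],[0,0,0,0],[0,0,0,0]],
], gripper=0.0, squeeze=25)

```text
time: 3.73
ee_pos: [0.6494, -0.0893, 0.2929]
tcp_rot: [179.9, 0.0, 87.9]
wrist_force: [2.0, 0.2, 4.4]
opening: 0.013
grasp_force: 24.6
```

Emit:
play_rows([
  [[0,-0.0148,0.0021,0],[0,-0.0146,0.0033,0],[0,-0.0144,0.0043,0],[0,-0.014,0.0053,0],[0,-0.0136,0.0063,0]],
])

```text
time: 4.15
ee_pos: [0.5778, -0.0864, 0.2715]
tcp_rot: [179.8, -0.0, 87.9]
wrist_force: [3.1, 1.7, 5.3]
opening: 0.0128
grasp_force: 25.3
```

Good; forces small.

Emit:
play_rows([
  [[0,-0.0131,0.0074,0],[0,-0.0125,0.0082,0],[0,-0.0119,0.0092,0],[0,-0.0111,0.01,0],[0,-0.0105,0.0108,0]],
])

```text
time: 4.57
ee_pos: [0.5186, -0.0842, 0.2256]
tcp_rot: [179.9, -0.0, 87.9]
wrist_force: [1.4, 0.5, 2.8]
opening: 0.0128
grasp_force: 25.3
```

Emit:
play_rows([
  [[0,-0.0096,0.0115,0],[0,-0.0087,0.0122,0],[0,-0.0078,0.0128,0],[0,-0.0069,0.0133,0],[0,-0.0058,0.0138,0]],
])

```text
time: 4.98
ee_pos: [0.4798, -0.0828, 0.1617]
tcp_rot: [179.9, -0.0, 87.9]
wrist_force: [3.4, 0.6, 3.0]
opening: 0.0132
grasp_force: 25.4
```

Emit:
play_rows([
  [[0,-0.0049,0.0142,0],[0,-0.0038,0.0145,0],[0,-0.0027,0.0147,0],[0,-0.0016,0.0149,0],[0,-0.0006,0.013,0]],
])

```text
time: 5.4
ee_pos: [0.4664, -0.0823, 0.09]
tcp_rot: [179.9, -0.0, 87.9]
wrist_force: [3.3, 0.1, 3.9]
opening: 0.0126
grasp_force: 25.9
```

Emit:
play_rows([
  [[0,0,0.001,0],[0,0,0.001,0],[0,0,0.001,0],[0,0,0,0],[0,0,0,0]],
])

```text
time: 5.82
ee_pos: [0.4664, -0.0824, 0.0879]
tcp_rot: [180.0, -0.0, 87.9]
wrist_force: [-0.6, 1.2, 2.7]
opening: 0.013
grasp_force: 25.9
```

Emit:
play_rows([
  [[0,0,0.001,0],[0,0,0.001,0],[0,0,0.001,0],[0,0,0.001,0],[0,0,0,0]],
])

```text
time: 6.23
ee_pos: [0.4665, -0.0824, 0.0872]
tcp_rot: [179.9, 0.0, 87.9]
wrist_force: [-13.2, 3.9, 31.5]
opening: 0.0131
grasp_force: 28.8
```

Emit:
play_rows([
  [[0,0,0.001,0],[0,0,0.001,0],[0,0,0.001,0],[0,0,0,0],[0,0,0,0]],
])

```text
time: 6.65
ee_pos: [0.4665, -0.0827, 0.0848]
tcp_rot: [179.8, 0.1, 87.9]
wrist_force: [-14.6, 2.4, 35.1]
opening: 0.0132
grasp_force: 30.6
```

Bridge is on its stop. Release, rise, back off, look.

Emit:
play_rows([
  [[0,0,0,0],[0,0,0,0],[0,0,0,0],[0,0,0,0],[0,0,0,0]],
], gripper=0.045)

```text
time: 7.07
ee_pos: [0.466, -0.0824, 0.08]
tcp_rot: [-179.9, -0.0, 87.9]
wrist_force: [-0.6, -0.3, 1.3]
opening: 0.0451
grasp_force: 0.0
```

Emit:
play_rows([
  [[0,0,-0.02,0],[0,0,-0.035,0],[0,0,-0.035,0],[0,0,-0.035,0],[0,0,-0.035,0]],
])

```text
time: 7.48
ee_pos: [0.4659, -0.0824, 0.2418]
tcp_rot: [-180.0, -0.0, 87.9]
wrist_force: [0.7, 0.4, 0.5]
opening: 0.0449
grasp_force: 0.0
```

Emit:
play_rows([
  [[-0.04,0,0,0],[-0.04,0,0,0],[-0.04,0,0,0],[-0.04,0,0,0],[-0.04,0,0,0]],
])

```text
time: 7.9
ee_pos: [0.4585, -0.2841, 0.2402]
tcp_rot: [-180.0, -0.0, 87.9]
wrist_force: [0.7, -0.1, 0.4]
opening: 0.0446
grasp_force: 0.0
```

```bash
python3 - <<'E'
from h import *
a=[]
for n,(x,y) in(("side",(275,140)),("top",(290,95))):
    c=bot.camera(n);cv2.imwrite(f"pics/{n}3full.png",c["img"]);a.append(cv2.resize(c["img"][y:y+130,x:x+115],None,fx=3.47,fy=3.47,interpolation=cv2.INTER_CUBIC))
cv2.imwrite("pics/z3.png",np.hstack(a))
o=bot.get_obs();print(o["ee_pos"],o["wrist_force"],o["time"])
E
```

```text
[ 0.45808124 -0.28680383  0.23895322] [-0.27037233  1.50643403 -0.70770514] 8.0
```

View pics/z3.png

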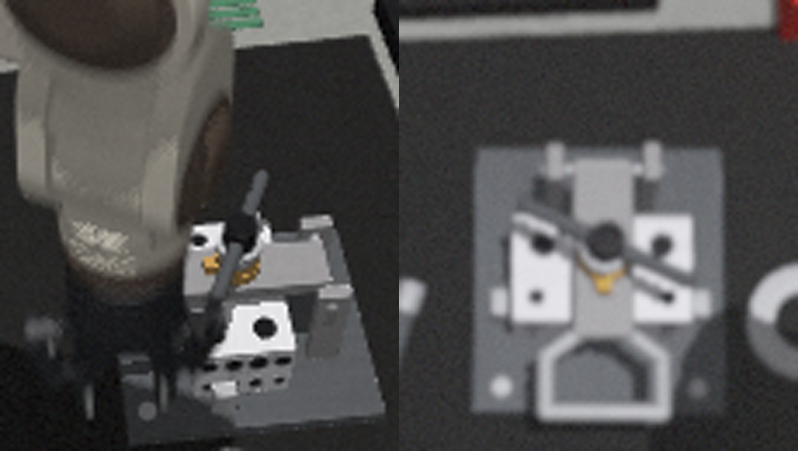

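Bridge level over the block; T-bar in the top crop runs (515,208)→(693,283), hub at (604,241), lug at (603,285). I'll grip the hub with pads parallel to the bar and twist about the screw axis.

```bash
python3 - <<'E'
from h import *
s=bot.camera("side");t=bot.camera("top")
f=lambda u,v:(290+(u-399)/3.47,95+v/3.47)
g=lambda u,v:(275+u/3.47,140+v/3.47)
A=onz(t,f(515,208),.162);B=onz(t,f(693,283),.162);H=onz(t,f(605,241),.176)
print(A,B,np.linalg.norm(A-B),(A+B)/2,np.degrees(np.arctan2(*(A-B)[1::-1])),H)
print("two hub",two(t,f(605,241),s,g(241,228)),"barfar",two(t,f(515,208),s,g(262,175)))
# dark hub+bar mask refine
im=t["img"][130:200,310:390].astype(int); m=(im.max(2)<45).astype(np.uint8)
for k in cv2.findContours(m,0,2)[0]:
    if cv2.contourArea(k)>15: (x,y),r=cv2.minEnclosingCircle(k); print("dark",x+310,y+130,r,onz(t,(x+310,y+130),.176))
for z,p in((.105,f(604,412)),): print("bail",onz(t,p,z))
E
```

```text
[ 0.61977424 -0.01268243  0.162     ] [ 0.55367996 -0.14992961  0.162     ] 0.15233266628804257 [ 0.5867271  -0.08130602  0.162     ] 64.28587335931367 [ 0.58621668 -0.08184545  0.176     ]
two hub (array([ 0.59113034, -0.08216138,  0.1687783 ]), np.float64(0.0055658138784856915)) barfar (array([ 0.62603377, -0.01252235,  0.15312878]), np.float64(0.006781314282702121))
dark 386.5 190.0 6.500100135803223 [ 0.51223273 -0.17757408  0.176     ]
bail [ 0.46317244 -0.07899247  0.105     ]
```

Emit:
play_rows([
  [[0.0261,0.0155,0,0],[0.0262,0.0156,0,0],[0.0261,0.0155,0,0],[0.0262,0.0156,0,0],[0.0261,0.0155,0,0]],
], gripper=0.06)

```text
time: 8.52
ee_pos: [0.5419, -0.1516, 0.2408]
tcp_rot: [180.0, -0.0, 88.0]
wrist_force: [0.7, -1.2, -0.3]
opening: 0.0599
grasp_force: 0.0
```

Emit:
play_rows([
  [[0.0262,0.0156,0,0],[0.0261,0.0155,0,0],[0.0262,0.0156,0,0],[0,0,0,0.103],[0,0,0,0.103]],
])

```text
time: 8.93
ee_pos: [0.5914, -0.0743, 0.2401]
tcp_rot: [-180.0, -0.0, 76.1]
wrist_force: [-0.8, -0.7, 0.5]
opening: 0.0597
grasp_force: 0.0
```

Emit:
play_rows([
  [[0,0,0,0.103],[0,0,0,0.103],[0,0,0,0],[0,0,0,0],[0,0,0,0]],
])

```text
time: 9.35
ee_pos: [0.5908, -0.077, 0.2406]
tcp_rot: [-180.0, -0.0, 64.5]
wrist_force: [0.3, 0.2, -0.7]
opening: 0.0601
grasp_force: 0.0
```

```bash
python3 - <<'E'
from h import *
c=bot.camera("side");x,y=275,110
cv2.imwrite("pics/z4.png",cv2.resize(c["img"][y:y+130,x:x+130],None,fx=4.5,fy=4.5,interpolation=cv2.INTER_CUBIC))
o=bot.get_obs();print(o["ee_pos"],o["tcp_rot"],o["q"],o["torque"],o["wrist_force"])
E
```

```text
[ 0.59085305 -0.0772849   0.24060714] [ 1.79999397e+02 -2.55965843e-03  6.44701634e+01] [-7.45318246e+00  1.17073493e+01  1.86501008e+01  9.69413844e+01
  2.24631012e-03  1.08076654e+02] [-0.01952103 -0.01943286  0.01429381] [ 0.14576022  0.64802661 -0.61413099]
```

View pics/z4.png

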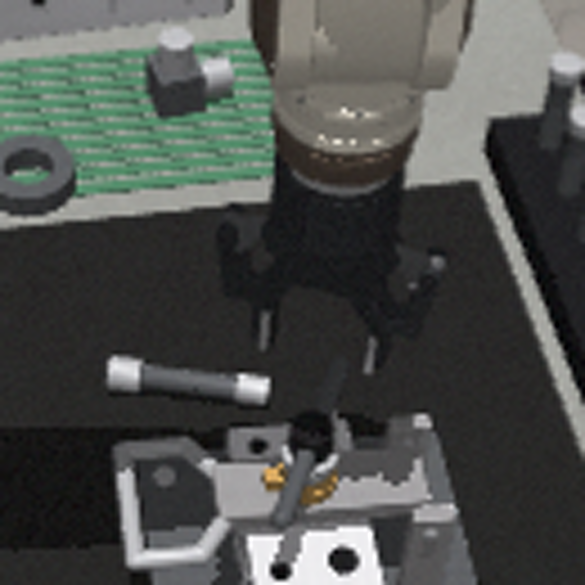

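The j6 range needs the half-turned grasp (j6 = −72). Picture: fingers at (265,330),(372,355) above the hub (310,430). Rotating by −180° up here.

Emit:
play_rows([
  [[0,0,0,-0.125],[0,0,0,-0.125],[0,0,0,-0.125],[0,0,0,-0.125],[0,0,0,-0.125]],
])

```text
time: 9.82
ee_pos: [0.5909, -0.0777, 0.2405]
tcp_rot: [180.0, -0.0, 100.6]
wrist_force: [-0.3, -0.7, -0.5]
opening: 0.0599
grasp_force: 0.0
```

Emit:
play_rows([
  [[0,0,0,-0.125],[0,0,0,-0.125],[0,0,0,-0.125],[0,0,0,-0.125],[0,0,0,-0.125]],
])

```text
time: 10.23
ee_pos: [0.5909, -0.0778, 0.2405]
tcp_rot: [-180.0, -0.0, 136.4]
wrist_force: [-0.4, 0.0, 0.1]
opening: 0.0598
grasp_force: 0.0
```

Emit:
play_rows([
  [[0,0,0,-0.125],[0,0,0,-0.125],[0,0,0,-0.125],[0,0,0,-0.125],[0,0,0,-0.125]],
])

```text
time: 10.65
ee_pos: [0.5909, -0.0778, 0.2405]
tcp_rot: [180.0, -0.0, 172.2]
wrist_force: [0.0, 0.2, -0.0]
opening: 0.06
grasp_force: 0.0
```

Emit:
play_rows([
  [[0,0,0,-0.125],[0,0,0,-0.125],[0,0,0,-0.125],[0,0,0,-0.125],[0,0,0,-0.125]],
])

```text
time: 11.07
ee_pos: [0.5909, -0.0777, 0.2405]
tcp_rot: [180.0, 0.0, -152.0]
wrist_force: [0.7, 0.2, -0.1]
opening: 0.0601
grasp_force: 0.0
```

Emit:
play_rows([
  [[0,0,0,-0.125],[0,0,0,-0.125],[0,0,0,-0.125],[0,0,0,-0.125],[0,0,0,-0.125]],
])

```text
time: 11.48
ee_pos: [0.5909, -0.0778, 0.2405]
tcp_rot: [180.0, 0.0, -116.2]
wrist_force: [-0.5, 1.1, -0.8]
opening: 0.0601
grasp_force: 0.0
```

Emit:
play_rows([
  [[0,0,0,-0.0166],[0,0,0,0],[0,0,0,0],[0,0,0,0],[0,0,0,0]],
])

```text
time: 11.9
ee_pos: [0.591, -0.0778, 0.2405]
tcp_rot: [-180.0, -0.0, -115.8]
wrist_force: [0.5, 0.3, -0.3]
opening: 0.0599
grasp_force: 0.0
```

Emit:
play_rows([
  [[0.0043,-0.0015,0,0],[0,0,0.015,0],[0,0,0.015,0],[0,0,0.015,0],[0,0,0.01,0]],
])

```text
time: 12.32
ee_pos: [0.5901, -0.0827, 0.184]
tcp_rot: [179.9, -0.0, -115.8]
wrist_force: [-0.2, -0.1, -0.0]
opening: 0.0602
grasp_force: 0.0
```

Emit:
play_rows([
  [[0,0,0.01,0],[0,0,0.01,0],[0,0,0.008,0],[0,0,0,0],[0,0,0,0]],
])

```text
time: 12.73
ee_pos: [0.5904, -0.0823, 0.1573]
tcp_rot: [180.0, -0.0, -115.7]
wrist_force: [-0.3, -1.1, 0.5]
opening: 0.0602
grasp_force: 0.0
```

Emit:
play_rows([
  [[0,0,0,0],[0,0,0,0],[0,0,0,0],[0,0,0,0],[0,0,0,0]],
], gripper=0.036)

```text
time: 13.15
ee_pos: [0.5906, -0.0824, 0.1578]
tcp_rot: [-180.0, 0.0, -115.7]
wrist_force: [0.6, 1.1, -0.1]
opening: 0.036
grasp_force: 0.0
```

Emit:
play_rows([
  [[0,0,0,0],[0,0,0,0],[0,0,0,0],[0,0,0,0],[0,0,0,0]],
], gripper=0.0, squeeze=20)

```text
time: 13.57
ee_pos: [0.5907, -0.0825, 0.1578]
tcp_rot: [-180.0, 0.0, -115.7]
wrist_force: [1.3, -0.9, 3.0]
opening: 0.029
grasp_force: 21.0
```

Emit:
play_rows([
  [[0,0,0,0],[0,0,0,0],[0,0,0,0.05],[0,0,0,0.05],[0,0,0,0.05]],
], squeeze=70)

```text
time: 13.98
ee_pos: [0.5907, -0.0824, 0.158]
tcp_rot: [-180.0, 0.0, -124.4]
wrist_force: [1.2, -1.1, 4.2]
opening: 0.0277
grasp_force: 68.6
```

```bash
cat > o.py <<'E'
from workcell import bot
o=bot.get_obs();print(o["ee_pos"].round(4),o["tcp_rot"].round(2),o["torque"].round(3),o["wrist_force"].round(1),o["q"][5].round(2),o["joint_efforts"][5])
E
python3 o.py
```

```text
[ 0.5907 -0.0824  0.158 ] [-1.7995e+02  2.0000e-02 -1.2445e+02] [-0.103 -0.269  0.1  ] [ 1.2 -1.1  4.2] -63.49 -0.8829922042787075
```

Emit:
play_rows([
  [[0,0,0,0.05],[0,0,0,0.05],[0,0,0,0.05],[0,0,0,0.05],[0,0,0,0.05]],
])

```text
time: 14.4
ee_pos: [0.5907, -0.0823, 0.158]
tcp_rot: [-180.0, 0.0, -138.8]
wrist_force: [1.6, -0.3, 5.3]
opening: 0.0275
grasp_force: 68.6
```

Emit:
play_rows([
  [[0,0,0,0.05],[0,0,0,0.05],[0,0,0,0.05],[0,0,0,0.05],[0,0,0,0.05]],
])

```text
time: 14.82
ee_pos: [0.5907, -0.0822, 0.158]
tcp_rot: [-180.0, 0.1, -153.1]
wrist_force: [0.9, 0.8, 5.3]
opening: 0.0274
grasp_force: 68.6
```

```bash
python3 o.py; python3 - <<'E'
from h import *
c=bot.camera("side");x,y=275,130
cv2.imwrite("pics/z5.png",cv2.resize(c["img"][y:y+130,x:x+130],None,fx=4.5,fy=4.5,interpolation=cv2.INTER_CUBIC))
E
```

```text
[ 0.5907 -0.0822  0.158 ] [-1.7999e+02  5.0000e-02 -1.5309e+02] [ 0.147 -0.207  0.148] [0.9 0.8 5.3] -34.84 -0.8655506372451782
```

View pics/z5.png

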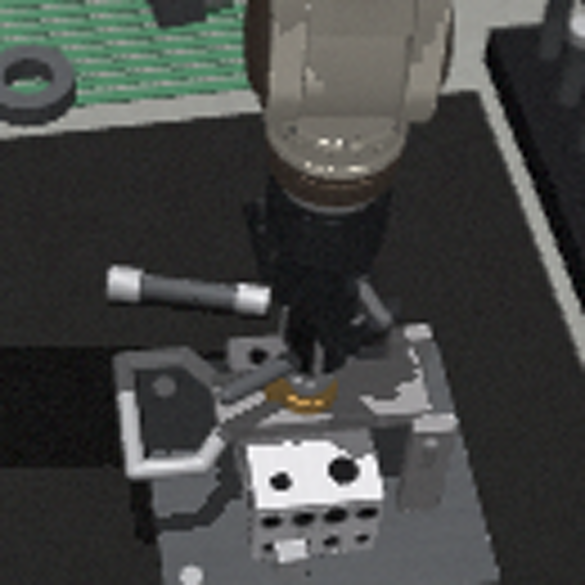

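Handle follows the gripper (bar end now at (225,390)). Continue in steps shorter than the limiter's travel.

Emit:
play_rows([
  [[0,0,0,0.04],[0,0,0,0.04],[0,0,0,0.04],[0,0,0,0.03],[0,0,0,0]],
])

```text
time: 15.28
ee_pos: [0.5907, -0.0821, 0.158]
tcp_rot: [180.0, 0.1, -161.7]
wrist_force: [0.3, 0.7, 5.5]
opening: 0.0269
grasp_force: 68.6
```

```bash
python3 o.py
```

```text
[ 0.5907 -0.0821  0.158 ] [ 1.7999e+02  5.0000e-02 -1.6166e+02] [ 0.163 -0.219 -0.082] [0.3 0.7 5.5] -26.27 0.43967077508568764
```

Emit:
play_rows([
  [[0,0,0,0.03],[0,0,0,0.03],[0,0,0,0.03],[0,0,0,0.03],[0,0,0,0.03]],
])

```text
time: 15.7
ee_pos: [0.5907, -0.0821, 0.158]
tcp_rot: [180.0, 0.1, -170.2]
wrist_force: [0.9, 0.9, 4.8]
opening: 0.0278
grasp_force: 68.6
```

```bash
python3 o.py
```

```text
[ 0.5907 -0.0821  0.158 ] [ 1.7997e+02  6.0000e-02 -1.7022e+02] [ 0.315 -0.304  0.089] [0.9 0.9 4.8] -17.71 -0.47057703137397766
```

Emit:
play_rows([
  [[0,0,0,0.03],[0,0,0,0.03],[0,0,0,0.03],[0,0,0,0.03],[0,0,0,0.03]],
])

```text
time: 16.12
ee_pos: [0.5907, -0.082, 0.158]
tcp_rot: [180.0, 0.1, -178.8]
wrist_force: [1.9, 1.2, 6.1]
opening: 0.0274
grasp_force: 68.6
```

```bash
python3 o.py
```

```text
[ 0.5907 -0.082   0.158 ] [ 1.7996e+02  6.0000e-02 -1.7881e+02] [ 0.39  -0.268  0.098] [1.9 1.2 6.1] -9.11 -0.4701143503189087
```

Emit:
play_rows([
  [[0,0,0,0.03],[0,0,0,0.03],[0,0,0,0.03],[0,0,0,0.03],[0,0,0,0.03]],
])

```text
time: 16.53
ee_pos: [0.5908, -0.0819, 0.158]
tcp_rot: [179.9, 0.1, 172.6]
wrist_force: [1.0, 1.9, 5.0]
opening: 0.0278
grasp_force: 68.6
```

```bash
python3 o.py
```

```text
[ 0.5908 -0.0819  0.158 ] [1.7995e+02 5.0000e-02 1.7260e+02] [ 0.455 -0.348  0.139] [1.  1.9 5. ] -0.52 -0.46983327716588974
```

Emit:
play_rows([
  [[0,0,0,0.03],[0,0,0,0.03],[0,0,0,0.03],[0,0,0,0.03],[0,0,0,0.03]],
])

```text
time: 16.95
ee_pos: [0.5908, -0.0819, 0.158]
tcp_rot: [179.9, 0.0, 164.0]
wrist_force: [1.9, 1.5, 5.0]
opening: 0.0275
grasp_force: 68.6
```

```bash
python3 o.py
```

```text
[ 0.5908 -0.0819  0.158 ] [1.7993e+02 5.0000e-02 1.6401e+02] [ 0.453 -0.452  0.149] [1.9 1.5 5. ] 8.07 -0.46957796439528465
```

Total 1.40 rad, still free.

Emit:
play_rows([
  [[0,0,0,0.03],[0,0,0,0.03],[0,0,0,0.03],[0,0,0,0.03],[0,0,0,0.03]],
])

```text
time: 17.37
ee_pos: [0.5909, -0.0818, 0.158]
tcp_rot: [179.9, 0.0, 155.4]
wrist_force: [2.0, 1.7, 5.6]
opening: 0.0275
grasp_force: 68.6
```

```bash
python3 o.py
```

```text
[ 0.5909 -0.0818  0.158 ] [1.7992e+02 5.0000e-02 1.5541e+02] [ 0.488 -0.532  0.282] [2.  1.7 5.6] 16.67 -0.4013827443122864
```

Emit:
play_rows([
  [[0,0,0,0.02],[0,0,0,0.02],[0,0,0,0.02],[0,0,0,0.02],[0,0,0,0.02]],
])

```text
time: 17.78
ee_pos: [0.5909, -0.0818, 0.158]
tcp_rot: [179.9, 0.0, 149.8]
wrist_force: [2.1, 2.1, 4.2]
opening: 0.0274
grasp_force: 68.6
```

```bash
python3 o.py
```

```text
[ 0.5909 -0.0818  0.158 ] [1.7992e+02 4.0000e-02 1.4975e+02] [ 0.632 -0.655  0.535] [2.1 2.1 4.2] 22.34 0.20799157675355673
```

Emit:
play_rows([
  [[0,0,0,0.02],[0,0,0,0.02],[0,0,0,0.02],[0,0,0,0.02],[0,0,0,0.02]],
])

```text
time: 18.2
ee_pos: [0.591, -0.0818, 0.158]
tcp_rot: [179.9, 0.0, 144.0]
wrist_force: [3.5, 1.6, 5.2]
opening: 0.0276
grasp_force: 68.6
```

```bash
python3 o.py
```

```text
[ 0.591  -0.0818  0.158 ] [1.7991e+02 4.0000e-02 1.4402e+02] [ 0.54  -0.74   0.635] [3.5 1.6 5.2] 28.07 0.20804111380130053
```

Emit:
play_rows([
  [[0,0,0,0.015],[0,0,0,0.015],[0,0,0,0.015],[0,0,0,0.015],[0,0,0,0.01]],
])

```text
time: 18.62
ee_pos: [0.591, -0.0818, 0.158]
tcp_rot: [179.9, 0.0, 140.0]
wrist_force: [4.3, 2.8, 5.2]
opening: 0.0274
grasp_force: 68.5
```

```bash
python3 o.py; python3 - <<'E'
from h import *
c=bot.camera("side");x,y=300,170
cv2.imwrite("pics/z6.png",cv2.resize(c["img"][y:y+75,x:x+90],None,fx=7.5,fy=7.5,interpolation=cv2.INTER_CUBIC))
E
```

```text
[ 0.591  -0.0818  0.158 ] [1.7990e+02 4.0000e-02 1.4002e+02] [ 0.603 -0.774  0.625] [4.3 2.8 5.2] 32.06 0.49200475215911865
```

View pics/z6.png

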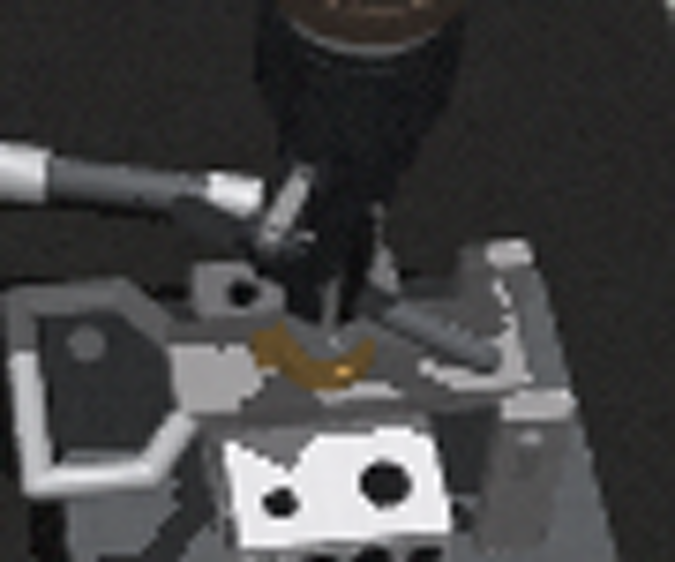

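Torque plateaus at 0.63 N·m (limiter yielding); a bit more for margin, well short of the solid stop.

Emit:
play_rows([
  [[0,0,0,0.015],[0,0,0,0.015],[0,0,0,0.015],[0,0,0,0.015],[0,0,0,0]],
])

```text
time: 19.08
ee_pos: [0.5911, -0.0818, 0.158]
tcp_rot: [179.9, 0.0, 136.6]
wrist_force: [3.1, 2.6, 4.9]
opening: 0.0276
grasp_force: 68.6
```

```bash
python3 o.py
```

```text
[ 0.5911 -0.0818  0.158 ] [1.7990e+02 4.0000e-02 1.3657e+02] [ 0.678 -0.809  0.466] [3.1 2.6 4.9] 35.52 0.7077692449092865
```

Emit:
play_rows([
  [[0,0,0,0],[0,0,0,0],[0,0,0,0],[0,0,0,0],[0,0,0,0]],
], gripper=0.06)

```text
time: 19.5
ee_pos: [0.5902, -0.0825, 0.1571]
tcp_rot: [-180.0, -0.0, 136.5]
wrist_force: [0.7, 0.5, 0.1]
opening: 0.0603
grasp_force: 0.0
```

Emit:
play_rows([
  [[0,0,-0.01,0],[0,0,-0.025,0],[0,0,-0.03,0],[0,0,-0.03,0],[0,0,-0.005,0]],
])

```text
time: 19.92
ee_pos: [0.5912, -0.0825, 0.2637]
tcp_rot: [179.8, 0.3, 136.6]
wrist_force: [0.9, -0.3, 0.9]
opening: 0.0596
grasp_force: 0.0
```

Emit:
play_rows([
  [[-0.011,-0.0357,0,0],[-0.011,-0.0357,0,0],[-0.011,-0.0357,0,0],[-0.011,-0.0357,0,0],[-0.011,-0.0357,0,0]],
])

```text
time: 20.33
ee_pos: [0.5066, -0.2511, 0.2581]
tcp_rot: [180.0, 0.0, 136.6]
wrist_force: [-0.2, 0.2, 0.1]
opening: 0.0602
grasp_force: 0.0
```

Emit:
play_rows([
  [[-0.011,-0.0357,0,0],[-0.01,-0.02,0,0],[0,0,0,0],[0,0,0,0],[0,0,0,0]],
])

```text
time: 20.75
ee_pos: [0.4847, -0.3044, 0.2577]
tcp_rot: [180.0, 0.0, 136.5]
wrist_force: [-0.4, -0.4, 0.0]
opening: 0.0599
grasp_force: 0.0
```

```bash
python3 o.py; python3 - <<'E'
from h import *
a=[]
for n,(x,y) in(("side",(305,165)),("top",(310,125))):
    c=bot.camera(n);a.append(cv2.resize(c["img"][y:y+80,x:x+80],None,fx=5,fy=5,interpolation=cv2.INTER_CUBIC))
cv2.imwrite("pics/z7.png",np.hstack(a))
E
```

```text
[ 0.4847 -0.3044  0.2577] [179.99   0.   136.54] [-0.05  -0.012 -0.031] [-0.4 -0.4  0. ] 11.32 -0.02695062488783151
```

View pics/z7.png

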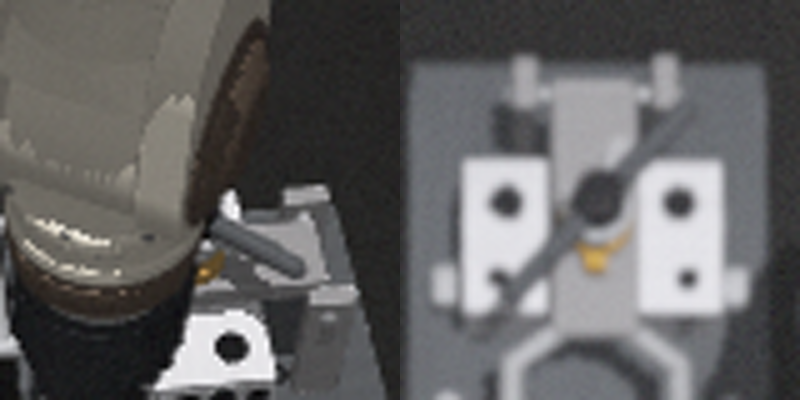

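Lug still at the same pixel (349,178); bar now (332,184)→(368,147), and the light pointer peeks out counter-clockwise of the bar at about (354,154). Quantify the lead.

```bash
python3 - <<'E'
from h import *
t=bot.camera("top")
f=lambda u,v:(310+(u-400)/5,125+v/5)
A=onz(t,f(690,112),.162);B=onz(t,f(505,297),.162)
print((A+B)/2,np.linalg.norm(A-B),np.degrees(np.arctan2(*(A-B)[1::-1])))
C=(A+B)/2
for d in(-44,-38,-32,-26,-20):
    r=np.radians(d);e=np.array([np.cos(r),np.sin(r),0]);n=np.array([-e[1],e[0],0])
    P=np.array([C[:2].tolist()+[.148]])+np.array([.042*e+.008*n,.020*e+.008*n,.042*e-.008*n])
    q=(proj(t,P)-[310,125])*5+[400,0]; print(d,q.round(0).tolist())
im=t["img"][145:165,345:365]
cv2.imwrite("pics/z8.png",cv2.resize(t["img"][140:182,330:372],None,fx=14,fy=14,interpolation=cv2.INTER_CUBIC))
E
```

```text
[ 0.58645265 -0.08328635  0.162     ] 0.1460619946055933 -46.24395605737644
-44 [[636.0, 147.0], [610.0, 175.0], [658.0, 166.0]]
-38 [[629.0, 143.0], [606.0, 174.0], [653.0, 160.0]]
-32 [[622.0, 140.0], [602.0, 173.0], [647.0, 154.0]]
-26 [[614.0, 138.0], [598.0, 173.0], [640.0, 150.0]]
-20 [[606.0, 137.0], [594.0, 173.0], [634.0, 145.0]]
```

View pics/z8.png

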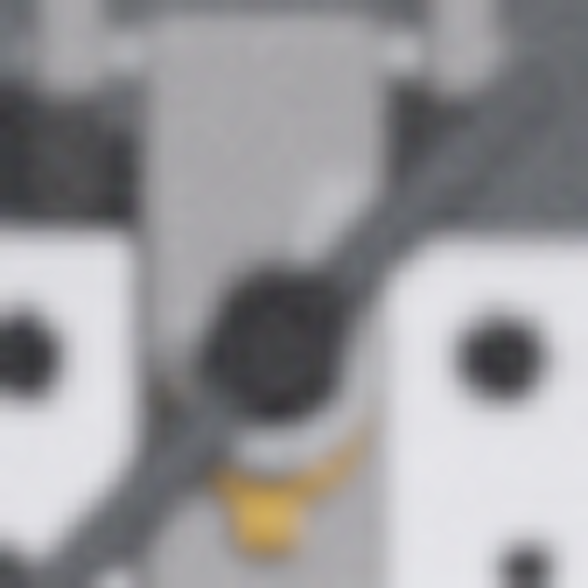

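Pointer tip's left corner at (328,178) matches a pointer angle of about −28 to −32°, while the bar is at about −45°, so the lead is roughly 0.2–0.3 rad. The bushing lug hasn't moved.

```bash
python3 -c "
from workcell import bot
print(bot.job_done())"
```

```text
the job is handed in; nothing more can be done
None
```

The job is handed in: the bridge is down on its stop, and the T-handle was turned clockwise until its limiter yielded at about 0.63 N·m. It now sits roughly 0.2–0.3 rad ahead of the pointer, the bushing shows no movement, and the gripper is clear of everything.

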